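# Stand the fallen splash guard up against the tube rack

### The job

The L-shaped splash guard in front of the test-tube rack has been knocked onto its back. Without gripping or lifting it, push its upright foot plate over, away from you, so that the guard stands on its foot again with the white panel upright, then push it along the worktop until the lip of its foot sits flat against the rack's long side, both ends of the lip touching and neither sticking out past the rack. Leave the other things as they stand.

Things in the scene. Friction and masses are not known exactly. Their poses are not given: they have to be found in the camera images.
- guard: Splash guard, a loose rigid L, 0.5 to 0.8 kg, 180 mm wide: steel foot plate and white panel at right angles. Origin: middle of the outer heel edge where panel back and foot underside meet. Axes: x along the foot from heel to toe, y across, z up the panel. It starts on its back: panel flat on the worktop towards the robot, foot straight up at the far end. Friction on the worktop 0.5 to 0.75.
- foot_mid (a point): Where to push the foot plate: on its upper (inner) face, 80 mm from the heel, mid-width; at the start it faces the robot, 80 mm up. The plate is 120 mm long, 8 mm thick. The guard's centre of mass lies about 39 mm from the heel along the foot and 30 mm along the panel, so once the foot has tipped some 40 degrees away from the robot it falls flat by itself.
- panel_mid (a point): Middle of the back (outer) face of the white panel, 65 mm from the heel edge. The panel is 180 mm wide, 6 mm thick, its top 130 mm above the foot's underside. When the guard stands, this face looks to the robot and the foot points away from it to the rack; push low on it, or the guard tips over the toe.
- toe_left (a point): Top left corner of the upturned drip lip at the foot's toe, on the lip's outer face, the one that is to meet the rack: guard x = 120 mm, y = +90 mm, z = 22 mm. The lip is 4 mm thick, 22 mm high from the foot's underside.
- toe_right (a point): Top right corner of the drip lip, on its outer face: guard x = 120 mm, y = -90 mm, z = 22 mm.
- rack_front (a point): Folded aluminium test-tube rack with tubes, fixed to the worktop beyond the guard: 280 mm long, 126 mm wide, 113 mm high without tubes. This point: middle of its long side that faces the robot and the guard, on the lowest rail (8 to 22 mm above the worktop), which the lip is to meet. Axes: x along that side (it runs from -140 to +140 mm), y square out of it towards the robot, z up.
- glass_beaker: Bystander, to be left alone: clear glass beaker, 124 mm across, 158 mm high; origin at the centre of its underside.
- flask: Bystander, to be left alone: clear volumetric flask, 67 mm across, 217 mm high; origin at the centre of its underside.
- wash: Bystander, to be left alone: plastic wash bottle with a bent jet, body 75 mm across (its axis 14 mm to the -y side of the origin), 242 mm high; origin at worktop height.
- bottle: Bystander, to be left alone: small white reagent bottle with a blue cap, 43 mm across, 95 mm high; origin at the centre of its underside.
- dish: Bystander, to be left alone: clear petri dish, 60 mm across, 14 mm high; origin at the centre of its underside.
- bench_timer: Bystander, to be left alone: grey bench timer, 58 x 64 x 20 mm; origin at the centre of its underside.

How it is judged (in metres and radians):
On the way:
1. the guard stands on its foot, panel upright (angle between guard's own z axis and vertical below 0.06 rad and height (world z) of guard below 0.006 m), for 0.2 s.
At the end, for the whole second after the job is handed in: The guard stands upright on its foot (panel within 0.06 rad of vertical, heel within 6 mm of the worktop) and at rest; both corners of the drip lip are within 6 mm of the plane of the rack's long side and between the rack's ends (to 5 mm) (all of step 1 and y of toe_left in the frame of rack_front between -0.006 and 0.006 m and x of toe_left in the frame of rack_front between -0.145 and 0.145 m and y of toe_right in the frame of rack_front between -0.006 and 0.006 m and x of toe_right in the frame of rack_front between -0.145 and 0.145 m and linear speed of guard below 0.01 m/s); the robot touches nothing.
It fails at once if the guard is lifted or carried: its heel edge rises more than 20 mm off the worktop (height (world z) of guard above 0.02 m).
It fails at once if a bystander is moved more than 15 mm (distance of any of glass_beaker, flask, wash, bottle, dish, bench_timer from where it was at the start of the episode above 0.015 m).
It also fails if it takes over 58 s, if anything falls off the work surface, if the arm or the gripper's body presses on something with over 40 N, if the wrist force passes 120 N, or if a joint passes its speed limit or range.

### The arm

A 6-joint arm with a two-finger parallel gripper is mounted at the origin on a cart in front of the work surface, level with it; the furniture and walls round the work are solid. World frame = base frame: x ahead of the robot, y to its left, z up, the work surface at z = 0. Lengths are in mm, angles in rad, forces in N, time in s.
With the tool pointing down it reaches from about 325 to 900 mm from the base axis. Payload 3.5 kg.
Tool frame: the origin (TCP) lies midway between the tips of the shut fingers; the grasp point (between the pads) lies 19 mm behind it (manip.grip_depth is the z of the grasp point in the tool frame, in mm); z points along the fingers, y is the direction in which the jaws open and shut (so a half turn about z gives the same grasp; the last joint's range is limited). The gripper opens to 85 mm and grips with 20 to 120 N. Pads are 22 mm wide; open, the fingers measure 114 mm over their backs; the gripper's body (76 mm by 85 mm) begins 54 mm behind the grasp point. The pads swing forward as they close: fully open they stand 13 mm farther back than shut.
Start: joints at [-1.397, 0.276, -0.026, 1.268, 0, 1.467], TCP at [170.787, -601.21, 205.313] pointing down, gripper open.
Joint ranges: [-3.12, 3.12], [-0.85, 1.88], [-1.08, 1.24], [-1.95, 2.15], [-1.57, 1.53], [-3.14, 3.14]. Speed limits (rad/s): [2.57, 2.57, 3.14, 3.14, 3.14, 3.14].

### API

Orientations are given as [roll, pitch, yaw] about the fixed x, y, z axes, in that order (R = Rz(yaw) Ry(pitch) Rx(roll)).
In Python, from workcell import manip gives the robot as it stands.
- The arm moves only by the shell command python3 -m inch 'ROWS' [FORCE]. ROWS is JSON, a list of rows, each a list of 3 entries, a list of its own where there are three numbers: the shift along the world's x, y, z in mm, then the turn, a rotation vector about the world's x, y, z in rad, then the finger opening in mm, from 0 to 85.4. A call has 1 to 20 rows; each row shifts and turns the commanded pose from where the row before left it; what a row does not reach is not made up. A row lasts 1/10 s, in which the tool goes at most 50 mm and 8.59 degrees, less where a joint would pass 70% of its speed; a pose out of reach is approached as far as the arm can. A call is refused whole if a number of a shift passes 50 or a number of a turn 0.15, either way. A call with a gripper value outside its range is refused whole. The fingers move at their own pace and stop on an object; FORCE is the grip in N (left out, the last holds). Time passes only in rows, so rows that do not move let the fingers close. It gives the time, the measured TCP pose, the force and the opening at its end, in the units of the state.
- manip.state(): the state, without advancing time (a new reading comes with each control period).
- manip.camera(name): name is "side" or "top"; returns a dict with "img" (420x560x3 uint8, blue, green, red), "K" (3x3 intrinsics, pixels), "extrinsics" (4x4, takes a point from world to camera coordinates). Camera axes: x right, y down, z forward; pixel columns grow to the right and rows downward; lengths in mm; the calibration is good to about 2 mm. A picture is of the moment at which its call begins. There is no depth.
- manip.job_done(): hands the job in, once; it reports no verdict.
Trained networks look in a picture, given as the dict that the camera call returned (one of the last four; its "shot" number tells which), for a name from the list of things; names that differ only in an ending like _2 or _b are one class to them, and where a whole thing is asked for, a point or a joint stands for the part that bears it (a point fixed in the world has none). Each returns a list of dicts, best first, with "score" (0 to 1); they miss things now and then, are a little off and sometimes report something else, mostly with a low value. They report only what shows in the picture. A call takes as long as a camera call.
- manip.cut_out(picture, query): "region" (420x560 bool, what is visible of it).
- manip.place_of(picture, query): "point" ([x, y, z] in mm, in world coordinates, good to about 4 mm: a listed point, or the origin of a listed thing).
The state is a dict: "clock": time; "q": joint angles; "joint_velocities": joint speeds; "joint_torque": joint torques, N m; "ee_pos": TCP position; "ee_rot": TCP orientation; "force": force on the tool from outside, world axes, zero at the start; "moment": the same for the moment, N m; "width": finger opening in mm.
Only numpy, scipy, OpenCV 4.12 (cv2) and the standard library are available. Lean on these libraries where they do the work, as an engineer would, in place of code of your own. Each camera call takes 0.05 s, during which the arm holds its last target.

## Working session

There is one attempt and no reset: what is moved stays moved. The work goes in short steps, Python scripts to look and compute and a shell command to move; the robot and the scene stay as the last step left them, time stands still between calls to the robot, and variables do not carry over. Pictures are saved under pics/ and viewed, and the job is handed in when it is done.

```bash
mkdir -p pics; ls
cat > h.py <<'E'
import numpy as np, cv2
from workcell import manip
def snap(name,cam):
    p=manip.camera(cam); cv2.imwrite(f'pics/{name}.png',p['img']); return p
E
python3 - <<'E'
from h import *
for c in ['side','top']:
    p=snap('a_'+c,c)
    print(c, np.round(np.linalg.inv(p['extrinsics'])[:3,3]))
    for n in ['guard','foot_mid','panel_mid','toe_left','toe_right','rack_front','glass_beaker','flask','wash','bottle','dish','bench_timer']:
        r=manip.place_of(p,n)
        print(n,[(np.round(d['point']).tolist(),round(d['score'],2)) for d in r[:2]])
print(manip.state())
E
```

```text
pics
side [ 37. 814. 773.]
guard [([512.0, -132.0, 6.0], 0.98)]
foot_mid [([508.0, -129.0, 80.0], 0.86)]
panel_mid [([450.0, -143.0, -1.0], 0.55)]
toe_left [([476.0, -50.0, 119.0], 0.84)]
toe_right [([512.0, -220.0, 114.0], 0.89)]
rack_front [([673.0, -118.0, 14.0], 0.96)]
glass_beaker [([348.0, 340.0, 2.0], 0.68)]
flask [([406.0, -407.0, 2.0], 0.71)]
wash [([680.0, 179.0, 2.0], 0.82), ([508.0, 179.0, 6.0], 0.29)]
bottle [([512.0, 176.0, 1.0], 0.6)]
dish [([353.0, 222.0, 4.0], 0.6)]
bench_timer [([559.0, 272.0, 4.0], 0.94)]
top [ 326.  -35. 1299.]
guard [([516.0, -131.0, -1.0], 0.69), ([478.0, -50.0, 118.0], 0.23)]
foot_mid [([508.0, -129.0, 75.0], 0.95), ([680.0, 175.0, -1.0], 0.53)]
panel_mid [([452.0, -146.0, -5.0], 0.59)]
toe_left [([478.0, -46.0, 116.0], 0.63)]
toe_right [([508.0, -226.0, 121.0], 0.8)]
rack_front [([674.0, -118.0, 10.0], 0.84)]
glass_beaker [([347.0, 340.0, 1.0], 0.76)]
flask [([406.0, -407.0, 4.0], 0.93)]
wash [([678.0, 176.0, 0.0], 0.55)]
bottle [([510.0, 177.0, 2.0], 0.57)]
dish [([360.0, 226.0, 0.0], 0.87)]
bench_timer [([553.0, 265.0, 1.0], 0.58)]
{'clock': 1.3, 'q': array([-1.39739113e+00,  2.76395945e-01, -2.64129206e-02,  1.26801047e+00,
       -3.11512393e-05,  1.46736995e+00]), 'joint_velocities': array([-0.00028903,  0.00036628, -0.00094953, -0.00164613,  0.00040355,
       -0.00056181]), 'joint_torque': array([ 8.32580663e-04, -4.45486808e+01,  2.95560962e+01,  1.09915847e-03,
       -5.65559776e-05, -8.50939159e-07]), 'ee_pos': array([ 170.78066537, -601.19893456,  205.30971502]), 'ee_rot': array([-3.14156655e+00,  2.86094867e-05,  2.76831565e-01]), 'force': array([-0.92935516, -0.63460405, -0.082398  ]), 'moment': array([-0.01308422, -0.03820634, -0.0005101 ]), 'width': 85.20156834918085}
```

View pics/a_side.png

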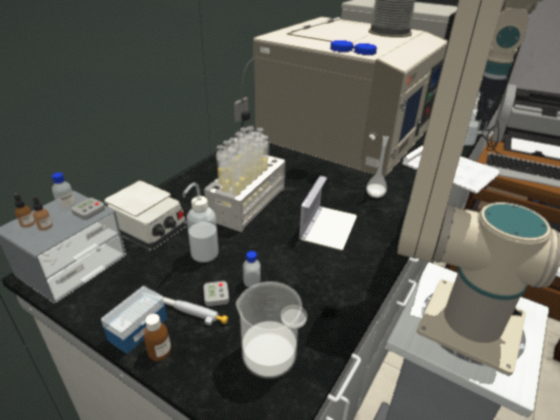

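View pics/a_top.png

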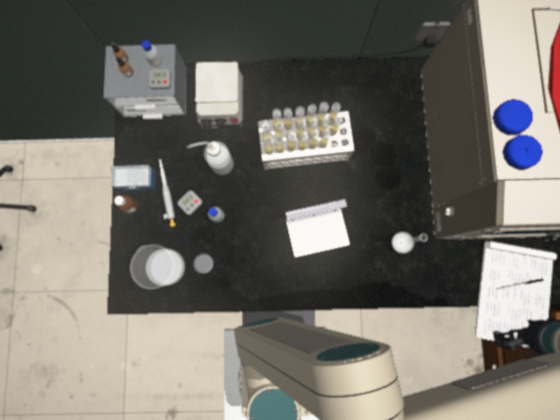

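The guard lies in front of the rack (top view: panel around (318,232), foot edge (316,210), rack front edge about (263,165)–(353,158)). The flask stands at the right, (402,242). Next I measure the yaws precisely.

Run:
```python
from h import *
for c,box in [('top',(240,90,370,270)),('side',(190,120,370,260))]:
    p=manip.camera(c); x0,y0,x1,y1=box
    im=p['img'][y0:y1,x0:x1]; im=cv2.resize(im,None,fx=4.3 if c=='side' else 3.3,fy=4.3 if c=='side' else 3.3,interpolation=cv2.INTER_CUBIC)
    cv2.imwrite(f'pics/crop_{c}.png',im); np.savez(f'{c}.npz',K=p['K'],E=p['extrinsics'])
    # projections of predicted features
    def pr(P): 
        q=p['extrinsics']@np.r_[P,1]; q=p['K']@q[:3]; return np.round(q[:2]/q[2],1)
    for a in (0.0,0.08,0.16):
        d=np.array([np.sin(a),-np.cos(a),0]); m=np.array([673.5,-118,8])
        print(c,a,'right',pr(m+140*d),'left',pr(m-140*d), 'top R',pr(m+140*d+[0,0,105]),'top L',pr(m-140*d+[0,0,105]))
```

```text
top 0.0 right [348.5 162.4] left [263.6 164.6] top R [354.  153.2] top L [261.9 155.7]
top 0.08 right [348.2 159.1] left [263.8 167.9] top R [353.7 149.7] top L [262.1 159.2]
top 0.16 right [347.6 155.9] left [264.2 171.2] top R [353.  146.1] top L [262.6 162.7]
side 0.0 right [287.5 187.7] left [238.6 227.8] top R [288.5 160.9] top L [237.3 198.6]
side 0.08 right [284.7 186.8] left [241.6 229. ] top R [285.6 160.1] top L [240.5 199.7]
side 0.16 right [281.8 186.1] left [244.9 230. ] top R [282.6 159.3] top L [243.9 200.7]
```

```bash
python3 -c "
import cv2
for c in ('top','side'): print(cv2.imread(f'pics/crop_{c}.png').shape)"
```

```text
(594, 429, 3)
(602, 774, 3)
```

View pics/crop_top.png

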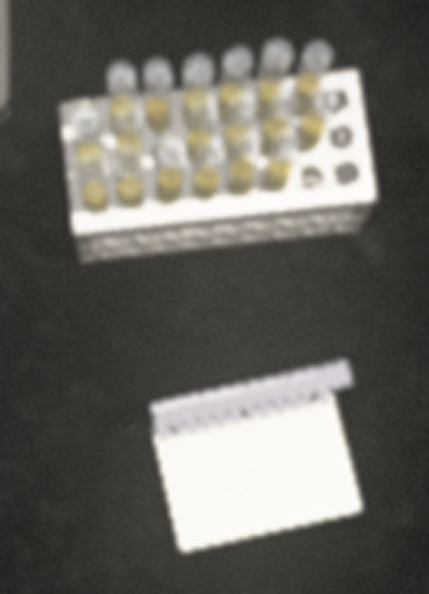

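View pics/crop_side.png

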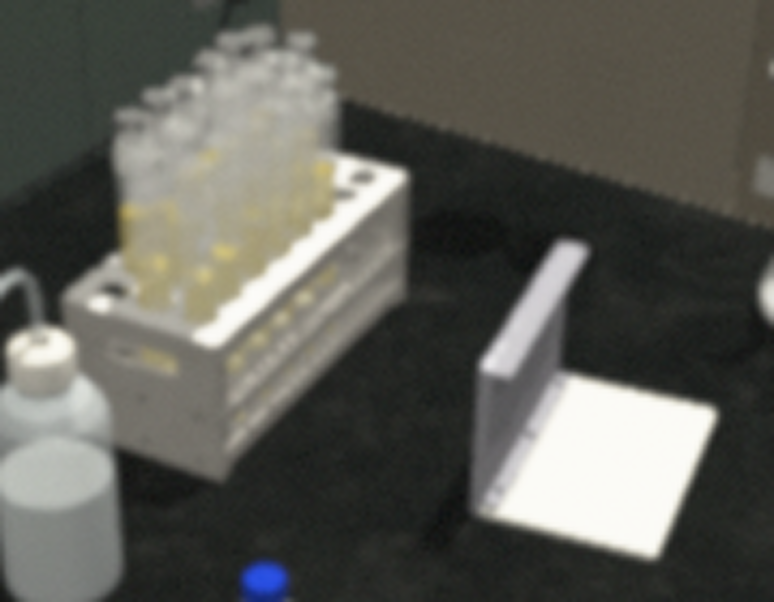

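```bash
python3 -m inch '[[[6,36,0],[0,0,-0.017],0],[[6,36,0],[0,0,-0.017],0],[[6,36,0],[0,0,-0.017],0],[[6,36,0],[0,0,-0.018],0],[[6,36,0],[0,0,-0.018],0],[[31,35,0],[0,0,0],0],[[31,35,0],[0,0,0],0],[[31,35,0],[0,0,0],0],[[31,35,0],[0,0,0],0],[[31,35,0],[0,0,0],0],[[31,35,0],[0,0,0],0],[[31,35,0],[0,0,0],0],[[31,35,0],[0,0,0],0],[[0,0,0],[0,0,0],0],[[0,0,0],[0,0,0],0]]'
```

```text
clock: 2.9
ee_pos: [449.2, -140.3, 205.3]
ee_rot: [3.141, 0.0, 0.193]
force: [-0.5, -0.2, 0.2]
width: 0.1
```

```bash
python3 -m inch '[[[0,0,-40],[0,0,0],0],[[0,0,-40],[0,0,0],0],[[0,0,-37],[0,0,0],0],[[0,0,0],[0,0,0],0]]'
python3 - <<'E'
from h import *
snap('b_side','side');snap('b_top','top')
E
```

```text
clock: 3.3
ee_pos: [443.0, -140.0, 83.6]
ee_rot: [-3.135, 0.009, 0.187]
force: [-0.7, 0.5, 0.2]
width: 0.1
```

View pics/b_side.png

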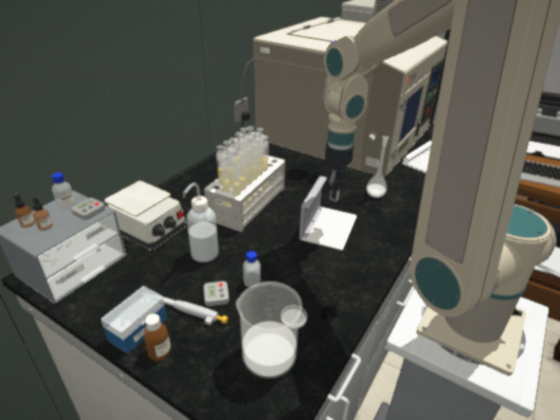

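The side view shows the shut fingers at (335,195), over the panel and facing the upright foot at (315,200). Next, a gentle approach to contact.

```bash
python3 -m inch '[[[15,2.9,0],[0,0,0],0],[[15,2.9,0],[0,0,0],0],[[8,1.5,0],[0,0,0],0],[[5,1,0],[0,0,0],0],[[5,1,0],[0,0,0],0],[[5,1,0],[0,0,0],0],[[5,1,0],[0,0,0],0]]'
```

```text
clock: 4.1
ee_pos: [506.9, -129.6, 88.2]
ee_rot: [-3.141, 0.0, 0.19]
force: [-0.9, -0.0, 0.1]
width: -0.4
```

```bash
python3 -m inch '[[[5,1,0],[0,0,0],0],[[5,1,-1],[0,0,0],0],[[5,1,-1],[0,0,0],0],[[5,1,-2],[0,0,0],0]]'
python3 - <<'E'
from h import *
snap('c_side','side')
E
```

```text
clock: 4.5
ee_pos: [527.4, -125.8, 84.3]
ee_rot: [3.142, -0.0, 0.19]
force: [-0.7, -0.0, 0.3]
width: 0.1
```

View pics/c_side.png

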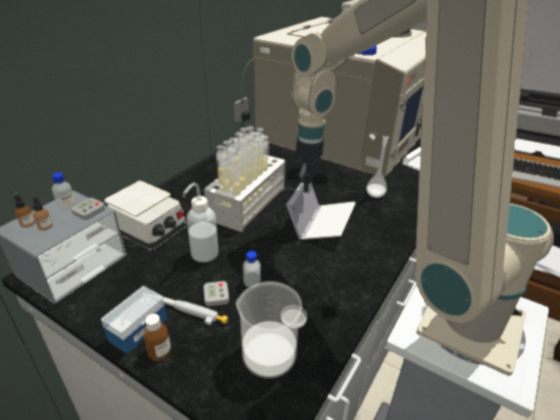

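The foot has started to tip: the side view shows it leaning at (300,210) and the panel raised. I keep pushing along the arc.

```bash
python3 -m inch '[[[5,1,-2],[0,0,0],0],[[5,1,-2],[0,0,0],0],[[5,1,-3],[0,0,0],0],[[5,1,-3],[0,0,0],0],[[4,0.8,-3],[0,0,0],0],[[4,0.8,-3],[0,0,0],0],[[0,0,0],[0,0,0],0]]'
python3 - <<'E'
from h import *
snap('d_side','side')
E
```

```text
clock: 5.25
ee_pos: [555.1, -120.1, 67.7]
ee_rot: [-3.141, 0.0, 0.19]
force: [0.3, -0.2, 0.6]
width: -0.3
```

View pics/d_side.png

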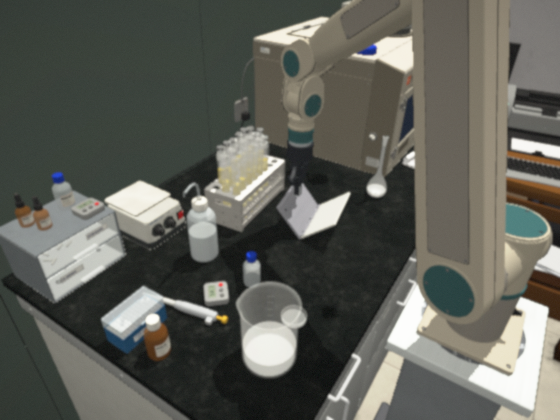

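```bash
python3 -m inch '[[[4,0.8,-3],[0,0,0],0],[[4,0.8,-3],[0,0,0],0],[[3,0.6,-3],[0,0,0],0],[[0,0,0],[0,0,0],0],[[0,0,0],[0,0,0],0]]'
python3 - <<'E'
from h import *
snap('e_side','side')
E
```

```text
clock: 5.8
ee_pos: [565.7, -118.0, 59.1]
ee_rot: [-3.141, 0.0, 0.19]
force: [-0.7, -0.1, -0.3]
width: -0.4
```

View pics/e_side.png

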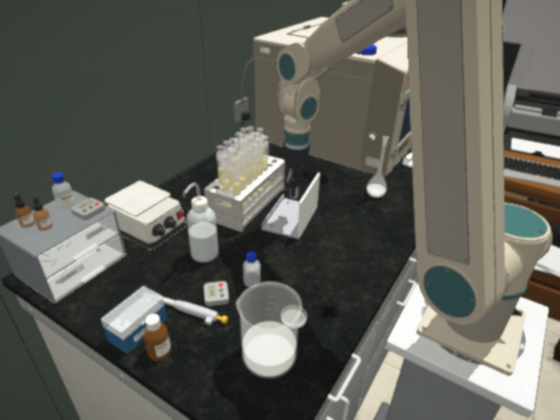

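The guard now stands: panel upright at (310,205), foot flat towards the rack. I'll raise the tool, pull back over the panel and measure.

```bash
python3 -m inch '[[[0,0,40],[0,0,0],0],[[0,0,45],[0,0,0],0],[[0,0,45],[0,0,0],0],[[0,0,20],[0,0,0],0],[[-40,-8,0],[0,0,0],85],[[-45,-9,0],[0,0,0],85],[[-45,-9,0],[0,0,0],85],[[-45,-9,0],[0,0,0],85],[[0,0,0],[0,0,0],85],[[0,0,0],[0,0,0],85]]'
python3 - <<'E'
from h import *
for c in ['side','top']:
    p=snap('f_'+c,c)
    for n in ['guard','panel_mid','toe_left','toe_right','rack_front']:
        r=manip.place_of(p,n)
        print(n,[(np.round(d['point']).tolist(),round(d['score'],2)) for d in r[:2]])
E
```

```text
clock: 6.85
ee_pos: [390.2, -153.3, 209.6]
ee_rot: [3.141, -0.001, 0.188]
force: [0.4, -0.0, 0.4]
width: 84.6
guard [([517.0, -133.0, 0.0], 0.65)]
panel_mid [([514.0, -129.0, 66.0], 0.89)]
toe_left [([619.0, -21.0, 22.0], 0.9)]
toe_right [([654.0, -195.0, 22.0], 0.7)]
rack_front [([673.0, -122.0, 15.0], 0.94)]
guard [([519.0, -128.0, -5.0], 0.62)]
panel_mid [([515.0, -131.0, 62.0], 0.81)]
toe_left [([618.0, -17.0, 19.0], 0.92)]
toe_right [([652.0, -198.0, 22.0], 0.82)]
rack_front [([674.0, -117.0, 13.0], 0.68)]
```

View pics/f_top.png

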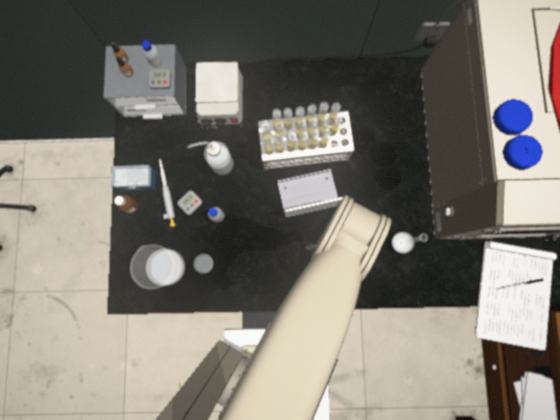

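View pics/f_side.png

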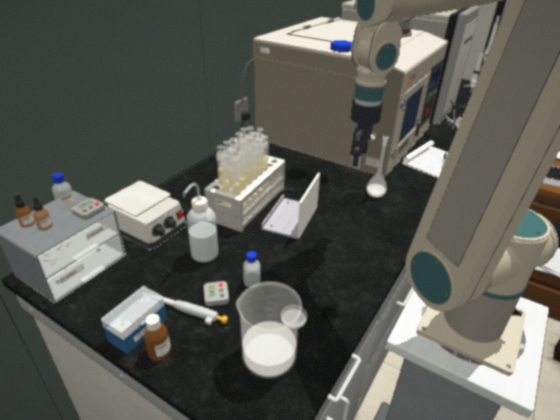

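```bash
python3 -m inch '[[[0,0,0],[0,0,-0.1],85],[[5,0,0],[0.009,-0.1,0],85],[[5,0,0],[0.009,-0.1,0],85],[[5,0,0],[0.009,-0.1,0],85],[[5,0,0],[0.009,-0.1,0],85],[[5,0,0],[0.009,-0.1,0],85],[[5,0,0],[0.009,-0.1,0],85],[[0,0,0],[0.009,-0.1,0],85],[[0,0,0],[0,0,0],85],[[0,0,0],[0,0,0],85]]'
python3 - <<'E'
from h import *
from scipy.spatial.transform import Rotation as R
s=manip.state(); print(s['q'],s['width']); print(R.from_euler('xyz',s['ee_rot']).as_matrix().round(3))
E
```

```text
clock: 8.45
ee_pos: [420.4, -153.5, 209.2]
ee_rot: [-3.142, -0.701, 0.088]
force: [0.6, 0.0, 0.2]
width: 84.8
[-0.90554694 -0.43052763 -0.84358124  0.72610351  0.57124965  2.27640959] 84.80455925458885
[[ 0.761  0.088  0.643]
 [ 0.067 -0.996  0.057]
 [ 0.645 -0.    -0.764]]
```

```bash
python3 -m inch '[[[10,4,-45],[0,0,0],85],[[10,4,-45],[0,0,0],85],[[10,5,-45],[0,0,0],85],[[5,5,-45],[0,0,0],85],[[0,0,-14],[0,0,0],85],[[0,0,0],[0,0,0],85],[[0,0,0],[0,0,0],85]]'
python3 - <<'E'
from h import *
snap('g_side','side');snap('g_top','top')
E
```

```text
clock: 9.15
ee_pos: [461.8, -139.8, 19.1]
ee_rot: [-3.138, -0.698, 0.092]
force: [0.1, -1.0, -0.1]
width: 85.0
```

View pics/g_side.png

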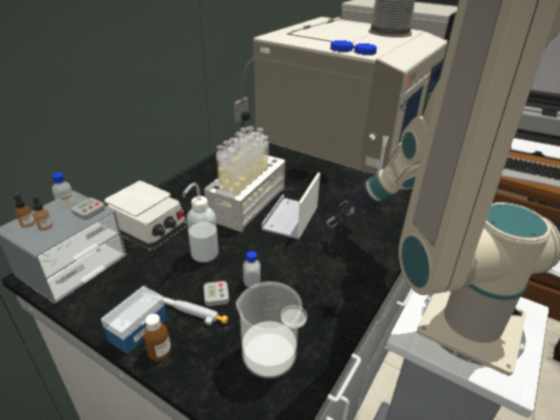

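```bash
python3 -m inch '[[[10,2,0],[0,0,0],85],[[10,2,0],[0,0,0],85],[[10,2,0],[0,0,0],85],[[6,1,0],[0,0,0],85],[[5,0.5,0],[0,0,0],85],[[5,0.5,0],[0,0,0],85],[[5,0.5,0],[0,0,0],85],[[5,0.5,0],[0,0,0],85],[[5,0.5,0],[0,0,0],85],[[5,0.5,0],[0,0,0],85],[[0,0,0],[0,0,0],85]]'
python3 - <<'E'
from h import *
for c in ['side','top']:
    p=snap('h_'+c,c)
    for n in ['guard','toe_left','toe_right']:
        r=manip.place_of(p,n)
        print(n,[(np.round(d['point']).tolist(),round(d['score'],2)) for d in r[:2]])
E
```

```text
clock: 10.35
ee_pos: [527.0, -129.3, 18.6]
ee_rot: [-3.137, -0.698, 0.091]
force: [0.5, -1.6, -0.5]
width: 85.0
guard [([515.0, -133.0, 1.0], 0.73)]
toe_left [([617.0, -23.0, 23.0], 0.67)]
toe_right [([652.0, -193.0, 20.0], 0.71)]
guard [([516.0, -127.0, -2.0], 0.92)]
toe_left [([620.0, -18.0, 21.0], 0.63)]
toe_right [([650.0, -196.0, 23.0], 0.59)]
```

View pics/h_side.png

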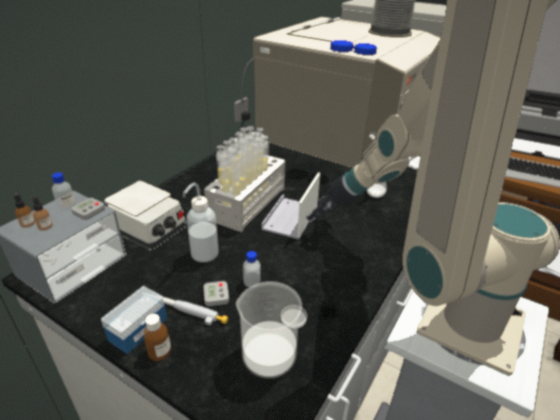

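View pics/h_top.png

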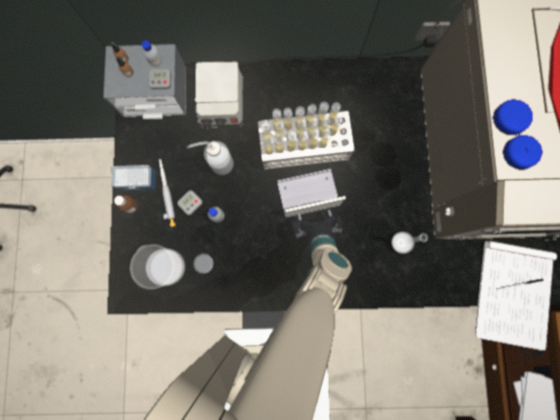

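Run:
```python
from h import *
p=manip.camera('top')
def pr(P): 
    q=p['extrinsics']@np.r_[P,1]; q=p['K']@q[:3]; return np.round(q[:2]/q[2],1)
s=manip.state();print(s['ee_pos'],pr(s['ee_pos']),pr([516,-130,0]),pr([516,-130,130]))
im=cv2.resize(p['img'][150:280,250:390],None,fx=4.5,fy=4.5,interpolation=cv2.INTER_CUBIC);cv2.imwrite('pics/i.png',im)
```

```text
[ 525.95990974 -129.07100508   18.28534999] [311.2 207.1] [311.2 211. ] [314.2 204.5]
```

View pics/i.png

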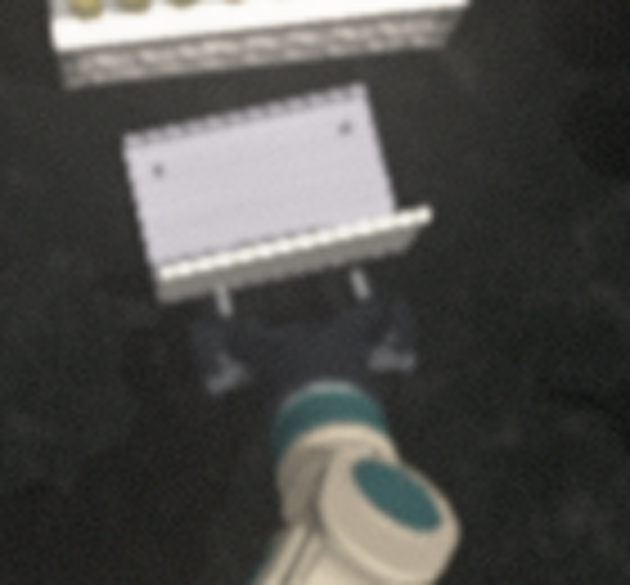

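Fingers are centred on the panel back (crop: pads at x 223 and 360, panel 160–420), with the left one about to touch. I push on.

```bash
python3 -m inch '[[[5,0.4,0],[0,0,0],85],[[5,0.4,0],[0,0,0],85],[[4,0.4,0],[0,0,0],85],[[4,0.4,0],[0,0,0],85],[[4,0.4,0],[0,0,0],85],[[3,0.3,0],[0,0,0],85],[[0,0,0],[0,0,0],85]]'
python3 - <<'E'
from h import *
for c in ['side','top']:
    p=snap('j_'+c,c)
    for n in ['guard','toe_left','toe_right']:
        r=manip.place_of(p,n)
        print(n,[(np.round(d['point']).tolist(),round(d['score'],2)) for d in r[:2]])
im=cv2.resize(p['img'][150:280,250:390],None,fx=4.5,fy=4.5,interpolation=cv2.INTER_CUBIC);cv2.imwrite('pics/j.png',im)
E
```

```text
clock: 11.5
ee_pos: [551.7, -127.0, 18.4]
ee_rot: [-3.138, -0.697, 0.091]
force: [-0.6, -0.4, -0.4]
width: 85.4
guard [([531.0, -131.0, 3.0], 0.86)]
toe_left [([644.0, -30.0, 19.0], 0.95)]
toe_right [([664.0, -208.0, 21.0], 0.88)]
guard [([533.0, -129.0, -3.0], 0.78)]
toe_left [([645.0, -28.0, 19.0], 0.98)]
toe_right [([660.0, -208.0, 21.0], 0.67), ([342.0, 341.0, 1.0], 0.17)]
```

View pics/j.png

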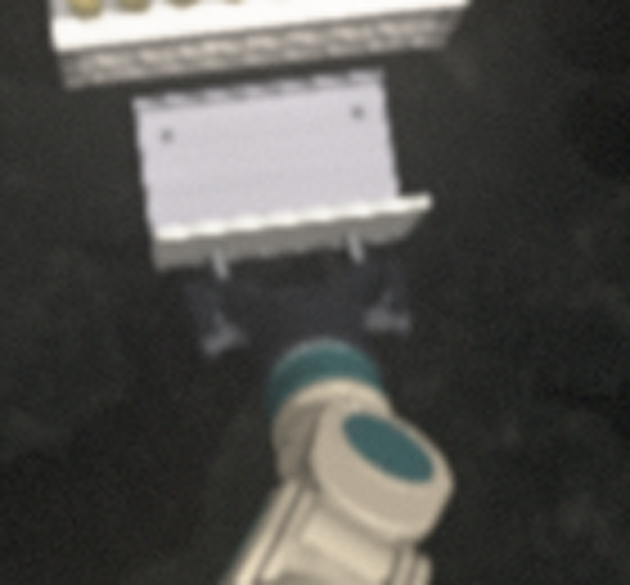

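```bash
python3 -m inch '[[[4,0.4,0],[0,0,0],85],[[4,0.4,0],[0,0,0],85],[[4,0.4,0],[0,0,0],85],[[3,0.3,0],[0,0,0],85],[[0,0,0],[0,0,0],85]]'; python3 -m inch '[[[2,0.2,0],[0,0,0],85],[[1,0.1,0],[0,0,0],85],[[0,0,0],[0,0,0],85]]';python3 - <<'E'
from h import *
for c in ['side','top']:
    p=snap('k_'+c,c)
    for n in ['guard','toe_left','toe_right','rack_front']:
        r=manip.place_of(p,n)
        print(n,[(np.round(d['point']).tolist(),round(d['score'],2)) for d in r[:2]])
    if c=='side': a=p['img'][150:250,220:350]
im=cv2.resize(p['img'][150:250,250:390],None,fx=5,fy=5,interpolation=cv2.INTER_CUBIC);cv2.imwrite('pics/k.png',im)
cv2.imwrite('pics/ks.png',cv2.resize(a,None,fx=6,fy=6,interpolation=cv2.INTER_CUBIC))
E
```

```text
clock: 12.4
ee_pos: [566.3, -125.3, 18.3]
ee_rot: [-3.137, -0.697, 0.09]
force: [-1.4, -0.0, -0.5]
width: 85.1
clock: 12.7
ee_pos: [568.9, -125.0, 18.1]
ee_rot: [-3.137, -0.697, 0.089]
force: [-2.4, -0.6, 1.7]
width: 85.1
guard [([549.0, -128.0, 4.0], 0.81)]
toe_left [([663.0, -32.0, 22.0], 0.57)]
toe_right [([679.0, -206.0, 20.0], 0.82)]
rack_front [([673.0, -120.0, 16.0], 0.79)]
guard [([552.0, -126.0, -3.0], 0.59)]
toe_left [([663.0, -28.0, 20.0], 0.63)]
toe_right [([676.0, -204.0, 23.0], 0.9)]
rack_front [([675.0, -117.0, 14.0], 0.61)]
```

View pics/k.png

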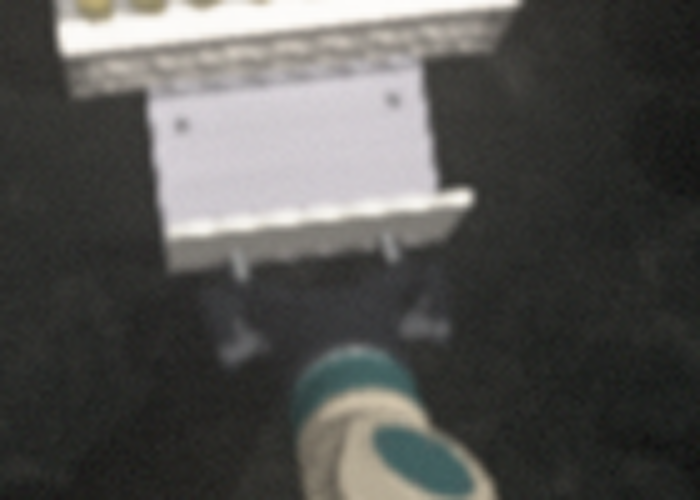

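View pics/ks.png

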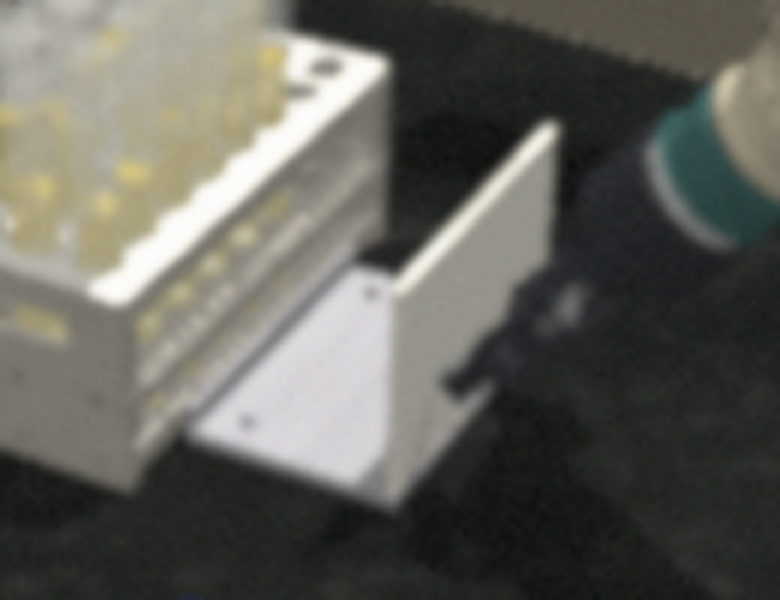

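Very close: the lip reaches the rack rail in both views. I press on in 1 mm steps until the force rises.

```bash
python3 -m inch '[[[1,0.1,0],[0,0,0],85],[[1,0.1,0],[0,0,0],85],[[0,0,0],[0,0,0],85]]'; python3 -m inch '[[[1,0.1,0],[0,0,0],85],[[0,0,0],[0,0,0],85]]'
```

```text
clock: 13.5
ee_pos: [571.1, -124.6, 18.2]
ee_rot: [-3.136, -0.697, 0.09]
force: [-3.0, -0.4, 0.3]
width: 85.1
clock: 13.7
ee_pos: [571.3, -124.5, 17.9]
ee_rot: [-3.136, -0.696, 0.089]
force: [-8.3, -1.1, 4.9]
width: 85.0
```

```bash
python3 -m inch '[[[1,0.1,0],[0,0,0],85],[[0,0,0],[0,0,0],85]]'; python3 -m inch '[[[1,0.1,0],[0,0,0],85],[[0,0,0],[0,0,0],85]]'
python3 - <<'E'
from h import *
print(manip.state()['force'],manip.state()['moment'])
E
```

```text
clock: 13.9
ee_pos: [571.5, -124.3, 17.6]
ee_rot: [-3.136, -0.695, 0.088]
force: [-13.1, -1.2, 7.9]
width: 85.2
clock: 14.1
ee_pos: [571.6, -124.2, 17.1]
ee_rot: [-3.135, -0.693, 0.087]
force: [-16.6, -1.2, 12.3]
width: 85.2
[-16.57626939  -1.18827563  12.2586127 ] [-0.31767278  1.59348903 -0.31385514]
```

```bash
python3 -m inch '[[[-3,-0.3,0],[0,0,0],85],[[-5,-0.4,0],[0,0,0],85],[[-20,-2,0],[0,0,0],85],[[-30,-3,10],[0,0,0],85],[[-30,-3,20],[0,0,0],85],[[0,0,0],[0,0,0],85]]';python3 - <<'E'
from h import *
for c in ['side','top']:
    p=snap('m_'+c,c)
    for n in ['guard','panel_mid','toe_left','toe_right','rack_front']:
        r=manip.place_of(p,n)
        print(n,[(np.round(d['point'],1).tolist(),round(d['score'],2)) for d in r[:2]])
    if c=='side': a=p['img'][150:250,220:350]
im=cv2.resize(p['img'][150:250,250:390],None,fx=5,fy=5,interpolation=cv2.INTER_CUBIC);cv2.imwrite('pics/m.png',im)
cv2.imwrite('pics/ms.png',cv2.resize(a,None,fx=6,fy=6,interpolation=cv2.INTER_CUBIC))
E
```

```text
clock: 14.7
ee_pos: [485.2, -133.7, 50.2]
ee_rot: [-3.139, -0.7, 0.09]
force: [0.3, -0.7, -0.0]
width: 84.7
guard [([551.2, -129.2, 1.1], 0.9)]
panel_mid [([553.1, -126.4, 66.6], 0.89)]
toe_left [([665.2, -27.7, 23.0], 0.56)]
toe_right [([681.9, -203.5, 19.9], 0.58)]
rack_front []
guard [([552.2, -125.8, -2.6], 0.76), ([678.5, -206.2, 23.4], 0.43)]
panel_mid [([553.8, -128.6, 62.3], 0.85), ([553.3, 269.1, 3.2], 0.55)]
toe_left [([664.8, -24.1, 20.6], 0.71)]
toe_right [([677.9, -206.3, 22.4], 0.81)]
rack_front [([673.2, -116.7, 13.7], 0.83)]
```

View pics/m.png

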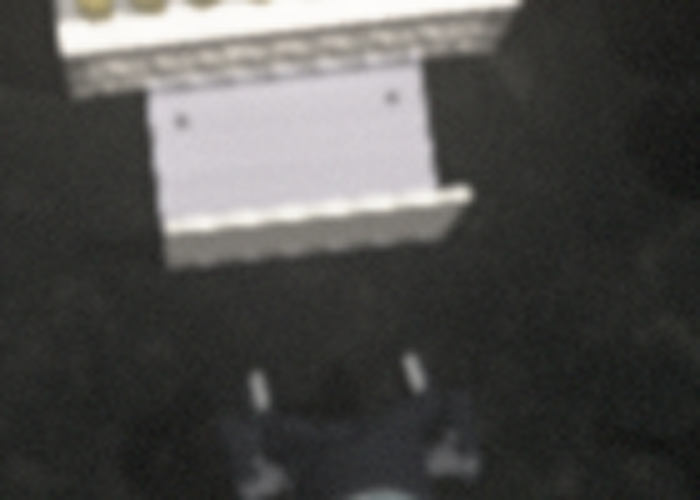

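View pics/ms.png

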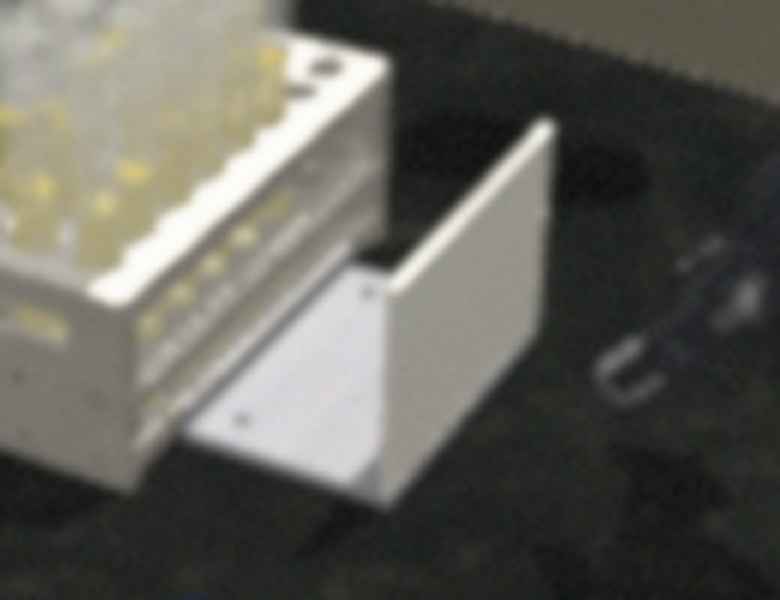

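```bash
python3 -c "
from workcell import manip
print(manip.job_done())"
```

```text
the job is handed in; nothing more can be done
None
```

The guard stands upright on its foot with the drip lip against the rack's long side, and I handed the job in at about 14.7 s. No verdict was reported, so this rests on my own checks.

**What I did:** I pushed the foot plate over with shut fingers along a descending arc until it fell flat. I then tilted the tool about 40° and opened the fingers. With them I pushed low on the panel back, parallel to the rack, until the force rose to about 17 N horizontally, which showed the lip was firmly against the rail. After that I drew back clear.

**Last checks:**

| Check | Found |
|---|---|
| Lip corners, mean of two cameras | about (665, −26) and (680, −205) mm |
| Lip angle | 0.084 rad, against about 0.085 rad for the rack |
| Lip middle | within about 1 mm of the rack face plane, by network estimates good to about 4 mm |
| Along the rack | about 3 mm off the rack's middle, ends well inside the rack |
| Heel height | 0 mm within about 3 mm |
| Panel | upright in the pictures |
| Robot | 70–80 mm clear of the guard, force about zero |

- **Missed detection:** in the last side view the network did not find `rack_front`. The top view did, and agreed with the earlier readings.
- **Bystanders:** I did not measure them again at the end. The arm stayed well away from them, and they looked unmoved in the full pictures I viewed, up to just before the final push.

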